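# Tip the spare bulbs from the spouted jug into the prompt desk's bulb box

## Task

Put the two spare frosted bulbs away in the mahogany bulb box by pouring them from the steel jug: lift the jug upright, turn it so that its spout faces the middle of the open compartment, then tip it with the spout held low over the compartment until both bulbs have rolled out into it. Finally stand the empty jug upright on the desktop again and let go.

Things in the scene. Friction and masses are not known exactly. Their poses are not given: they have to be found in the camera images.
- jug: The only spouted vessel: steel jug, 0.2 kg. Origin: centre of its underside; z up, +x to spout, -x to handle. Flat upright sides y = +-31, x -22 to 30, z 0 to 72 mm: grip these from above at z 45. Back x -37, floor 3 thick. Chute rises 42 deg from x 22, z 3 to lip x 87, z 62; cheeks' top x 68, z 83. Loop handle 8 thick at y 0, x -37 to -72, z 14 to 68. Empties tilted spout down 80 to 90 deg.
- bulb_a: A small frosted white bulb with a brass cap, lying loose on the floor of the jug (globe 20 mm in diameter, cap 12 mm in diameter, 30 mm long overall, 12 g). Origin: centre of the globe.
- bulb_b: The second bulb, the same as bulb_a, beside it in the jug.
- compartment (a point): Centre of the inner floor (9 mm above the desktop) of the open compartment of the fixed mahogany bulb box: 120 mm square inside, 136 outside, rim 58 mm above the desktop; axes along the walls, z up. Its lid is folded back flat on the +x side, as wide as the box, 72 to 206 mm from this point, top 70 mm (knob 82 mm) above the desktop.
Things that resemble listed ones, but are neither listed nor needed, are in the scene too. What is shaped like the jug but turquoise is not meant.

How it is judged:
By the outcome, as a careful person would: the job done as asked, in the order asked, and still so for the second after the job is handed in, with the robot touching nothing.
It also fails if it takes over 53 s, if anything falls off the work surface, if the arm or the gripper's body presses on something with over 40 N, if the wrist force passes 120 N, or if a joint passes its speed limit or range.

## Robot

A 7-joint arm with a two-finger parallel gripper is mounted at the origin on the work surface. World frame = base frame: x ahead of the robot, y to its left, z up, the work surface at z = 0. Lengths are in m, angles in degrees, forces in N, time in s.
With the tool pointing down it reaches from about 0.35 to 0.775 m from the base axis. Payload 3.1 kg.
Tool frame: the origin (TCP) lies on the centre line of the jaws, within the pads' length; the fingertips stand 17 mm ahead of it and the grasp point (between the pads) lies 2 mm behind it (robot.tip_reach is the distance from the TCP to the fingertips, in m); z points along the fingers, y is the direction in which the jaws open and shut (so a half turn about z gives the same grasp; the last joint's range is limited). The gripper opens to 85 mm and grips with 20 to 120 N. Pads are 22 mm wide; open, the fingers measure 114 mm over their backs; the gripper's body (76 mm by 85 mm) begins 54 mm behind the grasp point. The pads swing forward as they close: fully open they stand 13 mm farther back than shut.
Start: joints at [-69.826, 17.813, 0.802, 86.603, -0.252, 75.585, -1.558], TCP at [0.211, 0.508, 0.248] pointing down, gripper open.
Joint ranges: [-154.91, 154.91], [-16.99, 109.72], [-72.82, 74.43], [7.12, 147.25], [-82.49, 262.49], [11.32, 116.49], [-174.64, 174.64]. Speed limits (degrees/s): [159.86, 159.86, 180, 180, 180, 180, 180].

## Interface

Orientations are given as [roll, pitch, yaw] about the fixed x, y, z axes, in that order (R = Rz(yaw) Ry(pitch) Rx(roll)).
In Python, from station import robot, fingers, vision, workorder, recognise gives the robot as it stands. Calls block until the motion is done:
- robot.move_to(position, orientation): joint-space move of the TCP to a pose.
- robot.line_to(position, orientation=None, velocity=0.15, f_stop=None): straight line of the TCP; orientation=None keeps the orientation; velocity is the mean speed in m/s. With f_stop (N) it stops when the force on the tool has changed by that much, and returns True; else False.
- robot.move_j(angles): joint-space move.
- fingers.gripper_to(opening, force=None): opening from 0.0 (shut) to 1.0 (fully open); force is the grip in N (None keeps the last); returns when the fingers have stopped.
- robot.pause(seconds).
- robot.inverse_kinematics(position, orientation): joint angles nearest the present ones, or None.
- vision.grab_frame(name): name is "side" or "top" or "wrist"; returns the picture (400x640x3 uint8, red, green, blue); there is no depth.
- vision.calibration(name): a dict with "mtx" (3x3 intrinsics, pixels), "k1" (the pictures are not rectified: a ray, as slopes to the right and down, at radius r is drawn at 1 + k1 r^2 times it, then the intrinsics apply), "extrinsics" (4x4, takes a point from world to camera coordinates); the wrist camera has in their place "T_tool_cam" (4x4, takes a point from camera to tool coordinates, whose origin is the TCP and whose axes are the flange's). Camera axes: x right, y up, looking along -z (the intrinsics and any distortion apply to the point x, -y, -z); pixel columns grow to the right and rows downward; lengths in m; the calibration is good to about 2 mm. A picture is of the moment at which its call begins: read the wrist's pose just before it. calibration takes no time and is no camera call.
A pose or a line that the arm cannot do raises robot.PlanningError and nothing moves.
- workorder.close_job(): hands the job in, once; it reports no verdict.
Trained networks look in the newest picture that a camera, given by its name, has taken for a name from the list of things; names that differ only in an ending like _2 or _b are one class to them, and where a whole thing is asked for, a point or a joint stands for the part that bears it (a point fixed in the world has none). Each returns a list of dicts, best first, with "p" (0 to 1); they miss things now and then, are a little off and sometimes report something else, mostly with a low value. They report only what shows in the picture. A call takes as long as a camera call. They do not tell look-alikes from the thing itself.
- recognise(label, camera): "rect" ([centre column, centre row, width, height] in pixels, round what is visible of it).
Readings, each from a call of its own:
- robot.current_time_s(): time.
- robot.current_joint_positions(): joint angles.
- robot.current_dq(): joint speeds.
- robot.current_joint_torque(): joint torques, N m.
- robot.current_tool_pos(): TCP position.
- robot.current_eef_rot(): TCP orientation.
- robot.current_contact_force(): force on the tool from outside, world axes, zero at the start.
- robot.current_torque(): the same for the moment, N m.
- robot.current_finger_gap(): opening from 0.0 (shut) to 1.0 (fully open).
Only numpy, scipy, OpenCV 4.12 (cv2) and the standard library are available. Lean on these libraries where they do the work, as an engineer would, in place of code of your own. Each camera call takes 0.05 s, during which the arm holds its last target.

## Working session

There is one attempt and no reset: what is moved stays moved. The work goes in short steps, each a Python script; the robot and the scene stay as the last script left them, time stands still between calls to the robot, and variables do not carry over. Pictures are saved under pics/ and viewed, and the job is handed in when it is done.

```bash
mkdir -p pics; ls; python3 - <<'E'
from station import robot, fingers, vision, workorder, recognise
import cv2
for n in ["side","top","wrist"]:
    im=vision.grab_frame(n); cv2.imwrite(f"pics/{n}0.png",im[:,:,::-1])
    print(n,vision.calibration(n))
    if n!="wrist":
        for l in ["jug","bulb_a","compartment"]:
            try: print(l,recognise(l,n))
            except Exception as e: print(l,e)
print(robot.current_time_s(),robot.current_tool_pos(),robot.current_eef_rot())
E
```

```text
pics
side {'mtx': array([[388.35377656,   0.        , 315.38310781],
       [  0.        , 388.35377656, 197.07757632],
       [  0.        ,   0.        ,   1.        ]]), 'k1': 0.02980353986762859, 'extrinsics': array([[-0.93125595, -0.36376237, -0.02095947,  0.42760359],
       [ 0.23054362, -0.63279865,  0.73919924, -0.14984393],
       [-0.28215599,  0.68355161,  0.6731606 , -0.65538582],
       [ 0.        ,  0.        ,  0.        ,  1.        ]])}
jug [{'rect': [339.4, 287.7, 84.5, 66.8], 'p': 0.63}]
bulb_a []
compartment [{'rect': [314.2, 143.2, 124.0, 77.8], 'p': 0.88}]
top {'mtx': array([[454.3129206 ,   0.        , 323.5194714 ],
       [  0.        , 454.3129206 , 197.68450097],
       [  0.        ,   0.        ,   1.        ]]), 'k1': 0.02560300491004146, 'extrinsics': array([[ 0.02319647, -0.99900121,  0.03819039, -0.03181448],
       [ 0.99365606,  0.02724355,  0.10911198, -0.47503178],
       [-0.11004344,  0.0354171 ,  0.99329556, -0.77694987],
       [ 0.        ,  0.        ,  0.        ,  1.        ]])}
jug [{'rect': [203.2, 261.6, 67.3, 96.9], 'p': 0.86}, {'rect': [184.1, 147.5, 84.3, 66.0], 'p': 0.83}]
bulb_a []
compartment [{'rect': [441.5, 159.2, 104.3, 167.5], 'p': 0.71}]
wrist {'mtx': array([[279.809603  ,   0.        , 318.63771543],
       [  0.        , 279.809603  , 196.37805615],
       [  0.        ,   0.        ,   1.        ]]), 'k1': -0.034634069700050986, 'T_tool_cam': array([[-1.45661217e-04,  9.45893007e-01,  3.24478657e-01,
         8.43966103e-02],
       [ 9.99999811e-01, -5.59727732e-05,  6.12075525e-04,
        -5.04096583e-04],
       [ 5.97119929e-04,  3.24478685e-01, -9.45892820e-01,
        -1.24603707e-01],
       [ 0.00000000e+00,  0.00000000e+00,  0.00000000e+00,
         1.00000000e+00]])}
0.45 [0.21100198 0.50788527 0.24823728] [-1.79992568e+02  9.22020639e-05  1.57441980e+02]
```

View pics/top0.png

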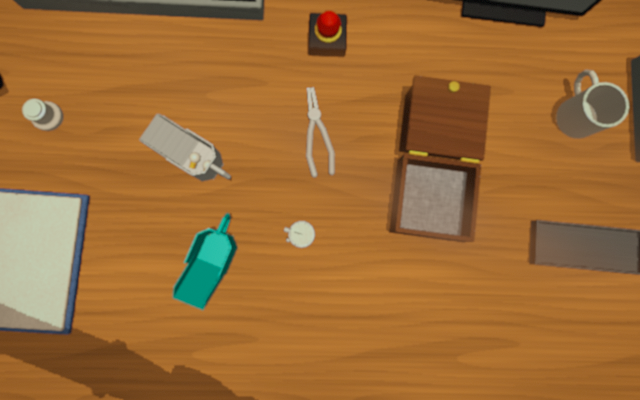

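View pics/side0.png

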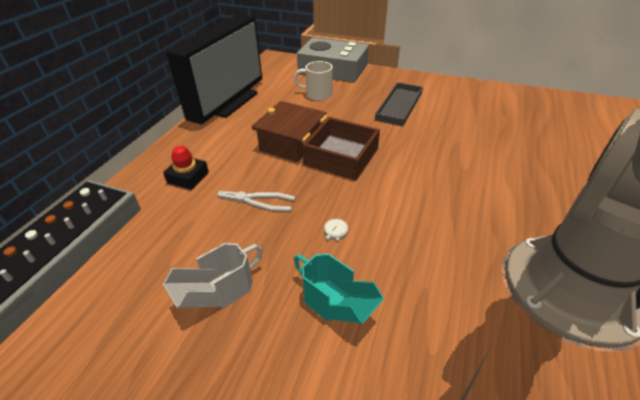

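View pics/wrist0.png

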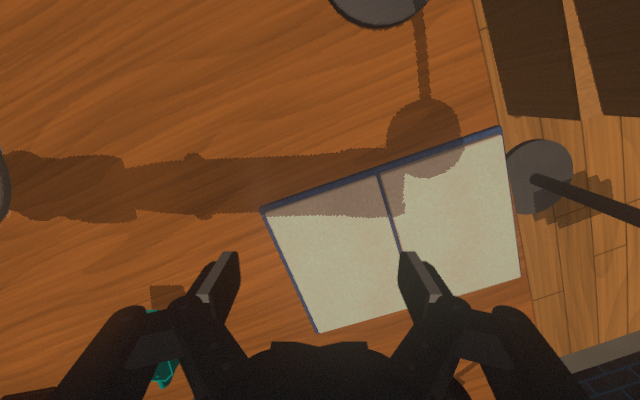

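Candidates for the jug are grey steel at top (184,147) / side (212,278), and turquoise at top (205,262) / side (340,288). The steel one fits the description and holds the bulbs. I'll confirm that in an enlarged crop.

```bash
python3 - <<'E'
import cv2,numpy as np
t=cv2.imread("pics/top0.png");s=cv2.imread("pics/side0.png")
a=cv2.resize(t[105:190,130:240],None,fx=7,fy=7,interpolation=cv2.INTER_CUBIC);cv2.imwrite("pics/c1.png",a)
a=cv2.resize(s[235:325,155:275],None,fx=6.5,fy=6.5,interpolation=cv2.INTER_CUBIC);cv2.imwrite("pics/c2.png",a)
a=cv2.resize(t[65:250,380:500],None,fx=3.2,fy=3.2,interpolation=cv2.INTER_CUBIC);cv2.imwrite("pics/c3.png",a)
E
```

```text
(no output)
```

View pics/c1.png

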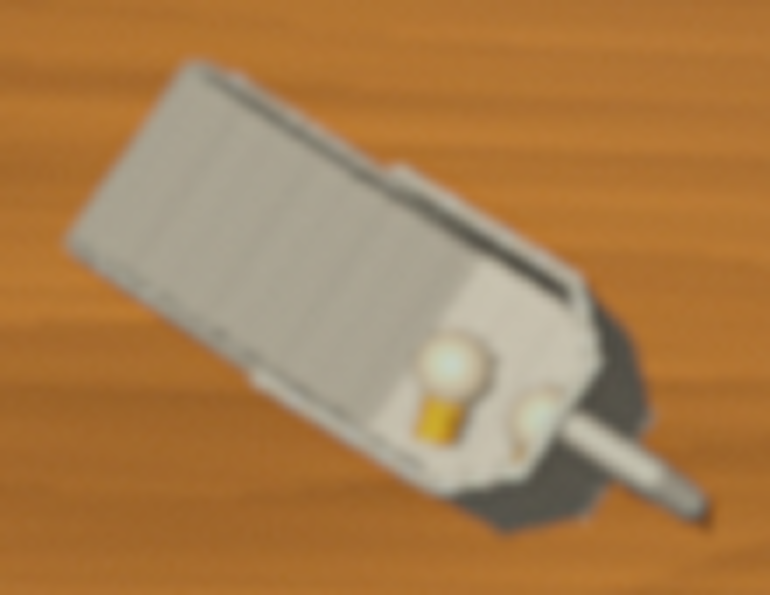

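View pics/c2.png

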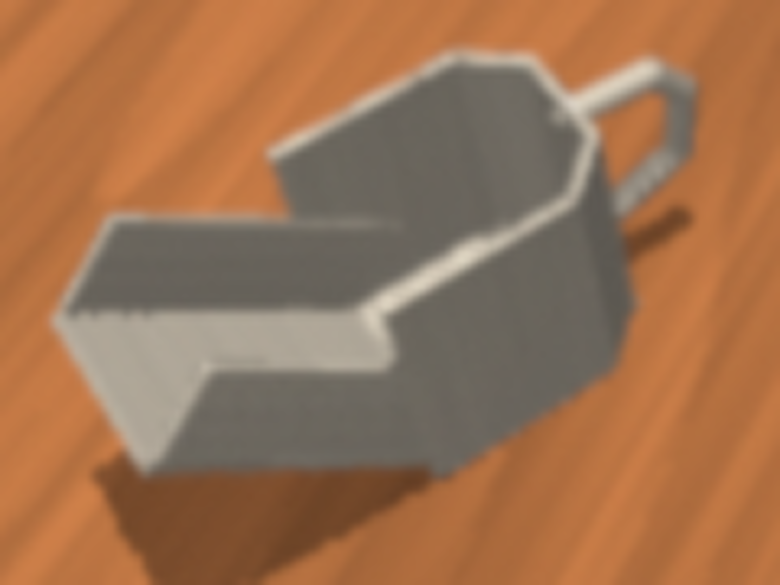

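View pics/c3.png

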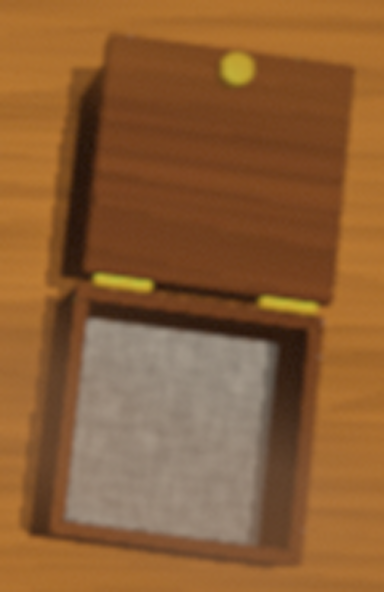

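```bash
cat > h.py <<'E'
import numpy as np, cv2
from station import vision
def proj(P,name):
    c=vision.calibration(name);E=c["extrinsics"]
    p=(E[:3,:3]@np.atleast_2d(P).T).T+E[:3,3]
    p=p*np.array([1,-1,-1])
    return cv2.projectPoints(p.reshape(-1,1,3),np.zeros(3),np.zeros(3),c["mtx"],np.array([c["k1"],0,0,0.]))[0].reshape(-1,2)
def T(v,P):
    x,y,a=v[:3];c,s=np.cos(a),np.sin(a);P=np.atleast_2d(P)
    return np.c_[x+c*P[:,0]-s*P[:,1],y+s*P[:,0]+c*P[:,1],P[:,2]]
E
python3 - <<'E'
from h import *
from scipy.optimize import least_squares
J=np.array([[30,-31,72],[-22,-31,72],[30,31,72],[-22,31,72]])/1e3
tp=np.array([[390,165],[580,285],[255,380],[440,492]])/7+[130,105]
Js=np.vstack([J,np.array([[30,31,0],[-22,31,0]])/1e3])
sp=np.array([[270,155],[460,55],[365,312],[575,205],[442,472],[615,372]])/6.5+[155,235]
f=lambda v:np.r_[(proj(T(v,J),"top")-tp).ravel(),(proj(T(v,Js),"side")-sp).ravel()]
for ff,n in((f,"both"),(lambda v:f(v)[:8],"top"),(lambda v:f(v)[8:],"side")):
    r=least_squares(ff,[.55,.3,.8]);print(n,r.x,np.degrees(r.x[2]));print(r.fun.round(1))
B=np.array([[68,68,58],[68,-68,58],[-68,-68,58],[-68,68,58]])/1e3
bt=np.array([[78,288],[322,315],[300,562],[52,530]])/3.2+[380,65]
r2=least_squares(lambda v:(proj(T(v,B),"top")-bt).ravel(),[.5,-.2,0]);print(r2.x,np.degrees(r2.x[2]),r2.fun.round(1))
I=np.array([[60,60,9],[60,-60,9],[-60,-60,9],[-60,60,9]])/1e3
jv=least_squares(f,[.55,.3,.8]).x
full=np.array([[30,-31,72],[-22,-31,72],[-37,-16,72],[-37,16,72],[-22,31,72],[30,31,72],[30,31,0],[-22,31,0],[-22,-31,0],[30,-31,0]])/1e3
out=[]
for n in("top","side"):
    im=cv2.resize(cv2.imread(f"pics/{n}0.png"),None,fx=3,fy=3,interpolation=cv2.INTER_CUBIC)
    for P,v,c in((full,jv,(0,0,255)),(B,r2.x,(0,255,0)),(I,r2.x,(255,255,0)),(np.array([[72,68,70],[72,-68,70],[206,-68,70],[206,68,70]])/1e3,r2.x,(255,0,255))):
        cv2.polylines(im,[(proj(T(v,P),n)*3+1).astype(int)],True,c,1)
    out.append(im)
cv2.imwrite("pics/ov_t.png",out[0][190:770,390:1190+300][:, :800] if 0 else cv2.resize(out[0][190:770,390:1500],(800,418)))
cv2.imwrite("pics/ov_s.png",out[1][280:880,430:1180])
cv2.imwrite("pics/ov_b.png",out[0][190:770,1100:1600])
E
```

```text
both [0.53844213 0.20321445 1.02735079] 58.86286431387851
[ 1.3  0.1  0.3 -0.4 -0.8  0.  -0.9  0.9 -0.8 -1.  -0.9 -1.   2.1  0.2
  0.  -0.7 -1.1  1.7 -0.   0. ]
top [0.53876039 0.20311922 1.0504175 ] 60.18448935301869
[ 0.8  0.   0.2 -1.1 -0.6  0.4 -0.3  0.6]
side [0.53808117 0.20318874 1.00926739] 57.82676167652377
[-0.4 -1.3 -0.3 -1.   1.8  0.2  0.  -0.3 -1.4  1.7  0.   0.4]
[ 0.47877118 -0.21620168 -0.09740595] -5.580949756472674 [-0.9 -1.7  0.7 -0.3  1.   0.8 -0.8  1. ]
```

View pics/ov_s.png

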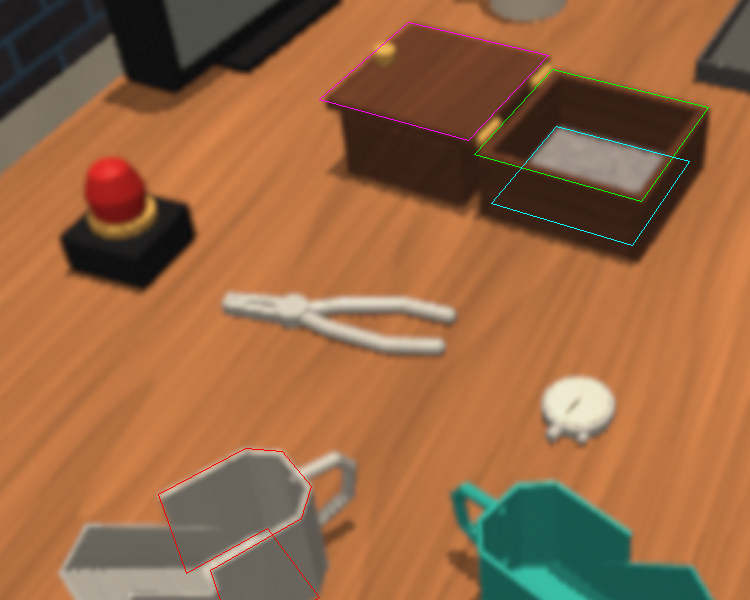

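View pics/ov_b.png

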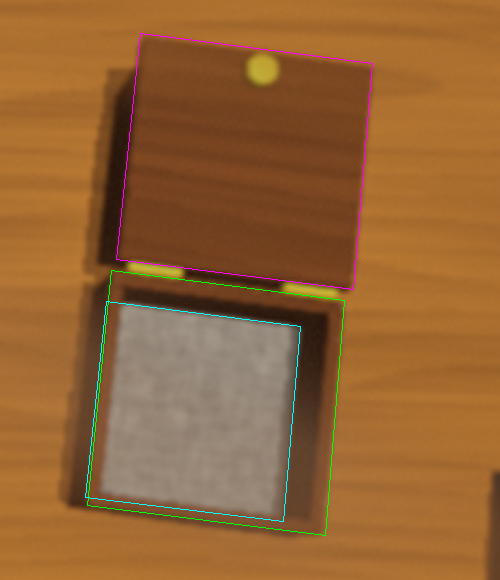

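```bash
cat >> h.py <<'E'
from scipy.spatial.transform import Rotation as Rn
G=np.array([0.004,0,0.045])   # grasp point in jug frame
LIP=np.array([0.087,0,0.062])
BOX=np.array([0.4788,-0.2162,0.0]); BYAW=np.radians(-5.58)
def jugR(h,th):  # heading h, tilt th (deg), spout down
    return Rn.from_euler('z',h,degrees=True).as_matrix()@Rn.from_euler('y',th,degrees=True).as_matrix()
def tool(h,th,flip,g):
    """g: world position of jug grasp point -> TCP pos, rpy"""
    R=jugR(h,th); x=-R[:,0]*flip; z=-R[:,2]; y=np.cross(z,x)
    M=np.c_[x,y,z]
    return g+0.002*z, Rn.from_matrix(M).as_euler('xyz',degrees=True)
def fromlip(h,th,lip): return lip-jugR(h,th)@(LIP-G)
E
python3 - <<'E'
from h import *
from station import robot
import itertools
# yaw refine
from scipy.optimize import least_squares
P=np.array([[87,0,62],[-72,0,62]])/1e3
px=np.array([[134,151],[700,508]])/7+[130,105]
r=least_squares(lambda v:(proj(T(v,P),"top")-px).ravel(),[.54,.2,1.]);print(r.x,np.degrees(r.x[2]),r.fun)
for flip in(1,-1):
    p,o=tool(59,0,flip,np.array([.538,.203,.045])+jugR(59,0)@[.004,0,0])
    print("grasp",flip,p,o,robot.inverse_kinematics(list(p),list(o)))
C=BOX.copy()
for flip in(1,-1):
  for h in range(0,360,15):
    res=[]
    for th,z in((0,.15),(30,.13),(45,.08),(60,.07),(75,.07),(85,.07),(90,.07)):
        lip=C+[0,0,z]-jugR(h,0)[:,0]*.01
        p,o=tool(h,th,flip,fromlip(h,th,lip))
        q=robot.inverse_kinematics(list(p),list(o)); res.append(q)
    print(flip,h,''.join('x' if q is None else 'o' for q in res), None if res[-2] is None else np.round(res[-2]))
E
```

```text
[0.53907182 0.20272303 1.03330541] 59.204038809128896 [ 0.64833108  0.45467106 -0.65766558 -0.43790832]
grasp 1 [0.54006015 0.20642867 0.043     ] [-180.    0. -121.] [-23.51250633  31.9711117    1.25845768  96.55076373  -0.85155027
  51.48741596 127.0853833 ]
grasp -1 [0.54006015 0.20642867 0.043     ] [180.   0.  59.] [-44.38355859  34.88476973  31.01288277  97.42669744 -21.44818856
  53.69452858 -36.03900309]
1 0 ooooxxx None
1 15 ooooxxx None
1 30 ooooooo [-12.  69.  32.  66.  26. 115. 137.]
1 45 ooooooo [ -4.  60.   3.  77.  48. 114. 123.]
1 60 ooooooo [ -3.  56.  -5.  88.  59. 109. 118.]
1 75 ooooooo [-15.  51.   6. 101.  63.  94. 117.]
1 90 ooooooo [-16.  47.   4. 113.  74.  87. 110.]
1 105 ooooooo [-18.  44.   5. 126.  89.  82. 101.]
1 120 ooooooo [-18.  43.   7. 137. 107.  80.  89.]
1 135 ooooooo [-15.  44.  12. 146. 130.  85.  77.]
1 150 ooooxxx None
1 165 ooooxxx None
1 180 ooooooo [103.  72. -63. 142. 219.  44. 139.]
1 195 ooooooo [ 20.  54.  43. 135. 241. 115.  75.]
1 210 ooooooo [ 83.  49. -31. 122. -81.  64.  74.]
1 225 ooooooo [ 49.  48.  11. 111. -81.  97.  70.]
1 24
[... 752 characters left out ...]
 None
-1 165 ooooxxx None
-1 180 ooooooo [103.  72. -63. 142. 219.  44. -41.]
-1 195 ooooooo [  20.   54.   43.  135.  241.  115. -105.]
-1 210 ooooooo [  83.   49.  -31.  122.  -81.   64. -106.]
-1 225 ooooooo [  49.   48.   11.  111.  -81.   97. -110.]
-1 240 ooooooo [  39.   54.   22.   99.  -75.  111. -112.]
-1 255 ooooooo [  44.   57.   11.   86.  -63.  113. -118.]
-1 270 ooooooo [  52.   62.  -10.   73.  -45.  113. -127.]
-1 285 ooooooo [  60.   73.  -41.   61.  -21.  116. -144.]
-1 300 ooooxxx None
-1 315 ooooxxx None
-1 330 oooxxxx None
-1 345 oooxxxx None<sys>:0: UserWarning: Gimbal lock detected. Setting third angle to zero since it is not possible to uniquely determine all angles.
```

```bash
cat >> h.py <<'E'
J0=np.array([0.5385,0.203,0.0]); H0=59.1
def gpos(h,base): return np.array(base)+jugR(h,0)@G   # upright
E
python3 - <<'E'
from h import *
from station import robot,fingers
p,o=tool(H0,0,1,gpos(H0,J0+[0,0,.13])); 
fingers.gripper_to(1.0,60)
robot.move_to(list(p),list(o))
im=vision.grab_frame("wrist");cv2.imwrite("pics/w1.png",im[:,:,::-1])
im=vision.grab_frame("top");cv2.imwrite("pics/t1.png",im[:,:,::-1])
print(robot.current_time_s(),robot.current_tool_pos()-p,o,robot.current_eef_rot(),robot.current_joint_positions().round(0) if hasattr(robot.current_joint_positions(),'round') else robot.current_joint_positions())
E
```

```text
2.7167 [-0.00040324  0.00123497  0.00014501] [-180.     0.  -120.9] [ 1.79981378e+02  3.43122520e-02 -1.20798942e+02] [-26.  24.   5.  89.  -2.  67. 128.]
```

View pics/w1.png

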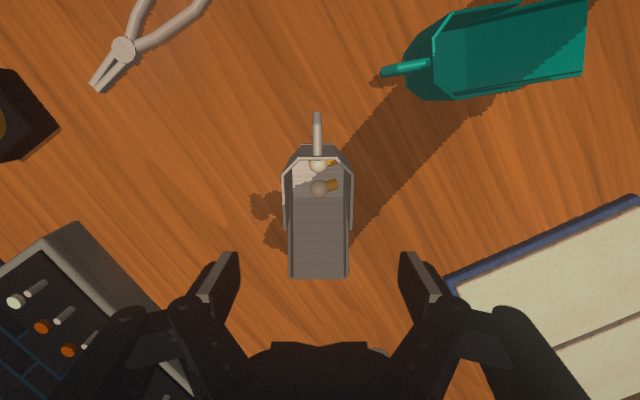

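```bash
python3 - <<'E'
from h import *
from station import robot
c=vision.calibration("wrist")
R=Rn.from_euler('xyz',robot.current_eef_rot(),degrees=True).as_matrix();p=np.array(robot.current_tool_pos())
full=np.array([[30,-31,72],[-22,-31,72],[-37,-16,72],[-37,16,72],[-22,31,72],[30,31,72]])/1e3
W=T([J0[0],J0[1],np.radians(H0)],full)
t=(W-p)@R; X=c["T_tool_cam"]; q=(t-X[:3,3])@X[:3,:3]; q=q*[1,-1,-1]
uv=cv2.projectPoints(q.reshape(-1,1,3),np.zeros(3),np.zeros(3),c["mtx"],np.array([c["k1"],0,0,0.]))[0].reshape(-1,2)
print(uv.round(0))
im=cv2.resize(cv2.imread("pics/w1.png"),None,fx=4,fy=4,interpolation=cv2.INTER_CUBIC)
cv2.polylines(im,[(uv*4+1).astype(int)],True,(0,0,255),1);cv2.imwrite("pics/w1o.png",im[440:1160,1000:1560])
E
```

```text
[[282. 230.]
 [279. 174.]
 [297. 156.]
 [336. 156.]
 [354. 174.]
 [352. 230.]]
```

View pics/w1o.png

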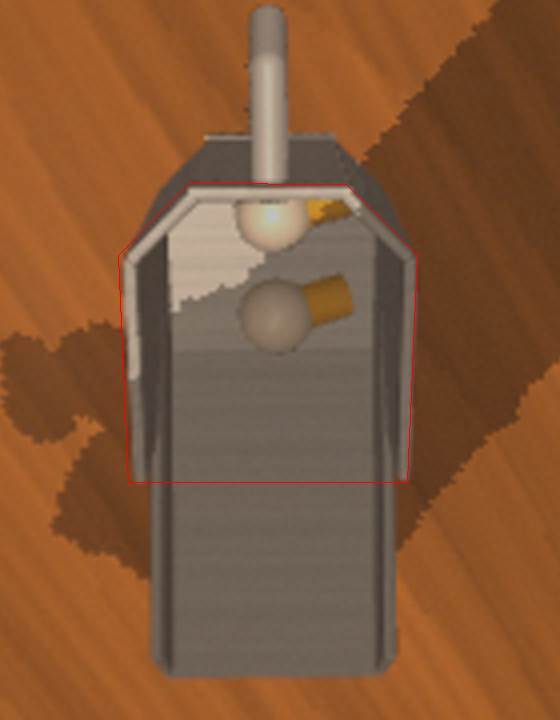

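The wrist overlay fits the jug rim within about 2 mm, and both bulbs are visible inside it. Gripping and lifting next.

```bash
python3 - <<'E'
from h import *
from station import robot,fingers
p,o=tool(H0,0,1,gpos(H0,J0)); 
print(robot.line_to(list(p),list(o),velocity=.08,f_stop=12), robot.current_tool_pos()-p)
fingers.gripper_to(0.0,60)
print("gap",robot.current_finger_gap()*85)
robot.pause(.3)
print(robot.current_contact_force(),robot.current_tool_pos()-p)
p2,o2=tool(H0,0,1,gpos(H0,J0+[0,0,.05]))
robot.line_to(list(p2),velocity=.08)
print(robot.current_contact_force(),robot.current_finger_gap()*85)
for n in("top","side"):
    im=vision.grab_frame(n);cv2.imwrite(f"pics/{n}2.png",im[:,:,::-1])
print(robot.current_time_s())
a=cv2.imread("pics/side2.png")[180:340,130:400];cv2.imwrite("pics/s2c.png",cv2.resize(a,None,fx=2.9,fy=2.9,interpolation=cv2.INTER_CUBIC))
E
```

```text
False [0.00047109 0.0001957  0.00059684]
gap 60.97940489186355
[0.92022905 0.91811742 4.91307608] [0.00058935 0.00025441 0.00059321]
[ 0.43703089  0.04954183 -2.21287064] 61.1813419483428
6.0083
```

View pics/s2c.png

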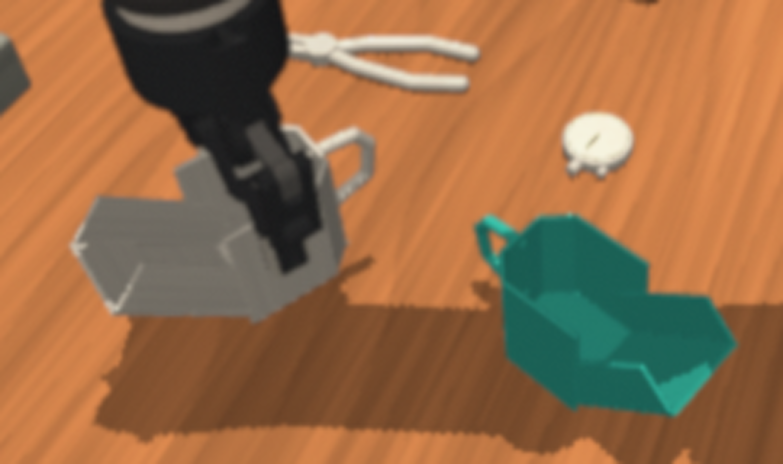

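```bash
cat >> h.py <<'E'
HP=84.4
def lipat(z,back=.014): return BOX+[0,0,z]-jugR(HP,0)[:,0]*back
SCH=[(0,.15),(20,.14),(35,.11),(45,.085),(55,.075),(65,.072),(75,.070),(82,.070),(88,.070)]
E
python3 - <<'E'
from h import *
from station import robot
out=np.array([[22,0,0],[-37,0,0],[-72,0,14],[87,0,62],[68,0,83]])/1e3
for th,z in SCH:
    g=fromlip(HP,th,lipat(z)); p,o=tool(HP,th,1,g)
    q=robot.inverse_kinematics(list(p),list(o))
    w=g+(jugR(HP,th)@(out-G).T).T
    d=(w-BOX)@jugR(HP,0)[:,0]
    print(th,np.round(p,3),np.round(q) if q is not None else None,np.round(np.c_[d,w[:,2]]*1e3).tolist())
g=fromlip(HP,0,lipat(.187)); p,o=tool(HP,0,1,g)
p1,o1=tool(H0,0,1,gpos(H0,J0+[0,0,.125]))
robot.line_to(list(p1),velocity=.15)
robot.line_to(list(p),list(o),velocity=.15)
print(robot.current_time_s(),robot.current_joint_positions(),robot.current_tool_pos()-p,robot.current_eef_rot(),robot.current_finger_gap()*85)
for n in("top","side"):
    im=vision.grab_frame(n);cv2.imwrite(f"pics/{n}3.png",im[:,:,::-1])
E
```

```text
0 [ 0.469 -0.313  0.131] [ 75.  43. -69.  92.  41.  74. 174.] [[-79.0, 88.0], [-138.0, 88.0], [-173.0, 102.0], [-14.0, 150.0], [-33.0, 171.0]]
20 [ 0.469 -0.314  0.151] [ 43.  23. -30. 100.  36.  61. 172.] [[-96.0, 104.0], [-152.0, 124.0], [-180.0, 149.0], [-14.0, 140.0], [-25.0, 166.0]]
35 [ 0.47  -0.309  0.142] [ -3.  22.  18. 108.  36.  52. 164.] [[-103.0, 96.0], [-151.0, 130.0], [-172.0, 162.0], [-14.0, 110.0], [-18.0, 138.0]]
45 [ 0.47  -0.302  0.13 ] [-11.  27.  20. 111.  47.  54. 149.] [[-104.0, 87.0], [-146.0, 129.0], [-160.0, 163.0], [-14.0, 85.0], [-13.0, 113.0]]
55 [ 0.471 -0.293  0.132] [-18.  32.  22. 112.  54.  58. 138.] [[-102.0, 93.0], [-136.0, 141.0], [-145.0, 178.0], [-14.0, 75.0], [-8.0, 103.0]]
65 [ 0.472 -0.282  0.139] [-23.  37.  23. 112.  59.  64. 129.] [[-98.0, 105.0], [-123.0, 158.0], [-125.0, 196.0], [-14.0, 72.0], [-3.0, 98.0]]
75 [ 0.474 -0.27   0.145] [-27.  44.  24. 111.  61.  70. 123.] [[-91.0, 117.0], [-106.0, 174.0], [-102.0, 211.0], [-14.0, 70.0], [1.0, 94.0]]
82 [ 0.474 -0.26   0.15 ] [-30.  49.  25. 110.  62.  75. 119.] [[-84.0, 126.0], [-93.0, 184.0], [-84.0, 221.0], [-14.0, 70.0], [4.0, 92.0]]
88 [ 0.475 -0.252  0.152] [-31.  53.  25. 109.  62.  78. 117.] [[-78.0, 133.0], [-80.0, 192.0], [-68.0, 227.0], [-14.0, 70.0], [6.0, 90.0]]
11.125 [ 76.29596298  41.93226483 -72.09397061  89.76473372  40.50061527
  78.32347072 174.38998012] [6.33176415e-05 2.27731030e-04 8.75749644e-05] [-1.79999957e+02 -9.93218777e-03 -9.55758648e+01] 61.18417920159067
```

View pics/top3.png

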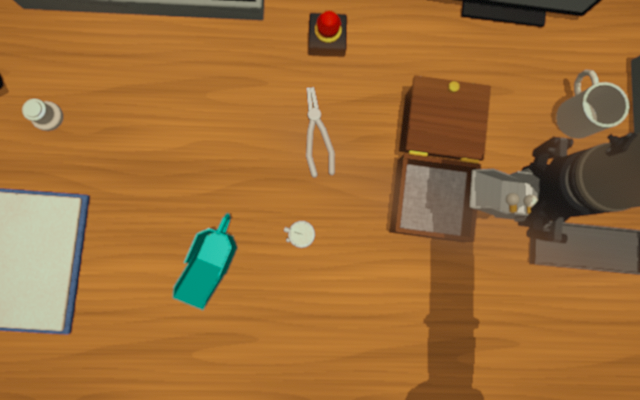

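View pics/side3.png

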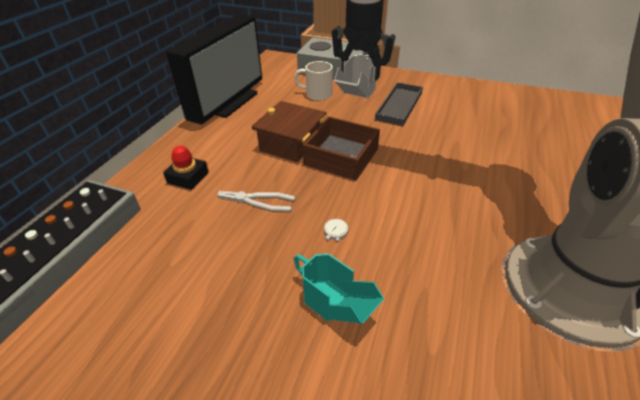

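Joint 7 is at 174.4° against a limit of 174.6°, so tipping from this elbow posture is a bad idea. IK queries cost no time, so I'll use them to fit the arm's kinematics and plan a better posture and heading.

```bash
cat > fk.py <<'E'
import numpy as np
from scipy.spatial.transform import Rotation as Rn
def fk(par,q):
    """par: 7x(axis rotvec-ish 3, point 3), M (rotvec3,pos3); q deg (N,7)"""
    q=np.radians(np.atleast_2d(q));N=len(q)
    R=np.tile(np.eye(3),(N,1,1));p=np.zeros((N,3))
    A=par[:42].reshape(7,6)
    for i in range(7):
        w=A[i,:3]/np.linalg.norm(A[i,:3]);c=A[i,3:]
        Ri=Rn.from_rotvec(q[:,i:i+1]*w).as_matrix()
        pi=c-Ri@c
        p=p+np.einsum('nij,nj->ni',R,pi);R=R@Ri
    M=Rn.from_rotvec(par[42:45]).as_matrix()
    return np.einsum('nij,j->ni',R,par[45:48])+p, R@M
E
python3 - <<'E'
from h import *; from fk import fk
from station import robot
from scipy.optimize import least_squares
rng=np.random.default_rng(0)
Q=[];P=[];O=[]
while len(Q)<160:
    a=np.radians(rng.uniform(-70,70));r=rng.uniform(.35,.7)
    p=[r*np.cos(a),r*np.sin(a),rng.uniform(.05,.4)]
    R=Rn.from_euler('z',rng.uniform(-180,180),degrees=True)*Rn.from_rotvec(rng.normal(size=3)*.5)*Rn.from_euler('x',180,degrees=True)
    o=R.as_euler('xyz',degrees=True)
    q=robot.inverse_kinematics(p,list(o))
    if q is not None: Q.append(q);P.append(p);O.append(R.as_matrix())
Q=np.array(Q);P=np.array(P);O=np.array(O)
q0=np.array([-69.826,17.813,.802,86.603,-.252,75.585,-1.558]);
best=None
for k in range(60):
    s=rng.choice([-1,1],4)
    if k==0: s=[-1,-1,-1,-1]
    ax=[[0,0,s[0]],[0,1,0],[0,0,s[1]],[0,1,0],[0,0,s[2]],[0,1,0],[0,0,s[3]]]
    zz=[0,.3,.4,.6,.7,.9,1.0]
    par=np.r_[np.hstack([np.array(ax)+rng.normal(size=(7,3))*.02,np.c_[np.zeros((7,2)),zz]]).ravel(),[0,0,np.pi/2 if k%2 else -np.pi/2],[0,0,1.2]]
    def f(v):
        p,R=fk(v,Q);return np.r_[((p-P)*2).ravel(),((R-O)*.5).ravel()]
    r=least_squares(f,par,max_nfev=60)
    if best is None or r.cost<best.cost: best=r;print(k,r.cost,np.abs(r.fun).max())
    if best.cost<1e-6:break
np.save("fk.npy",best.x)
print(best.x[:42].reshape(7,6).round(3),best.x[42:])
p,R=fk(best.x,robot.current_joint_positions());print(p,robot.current_tool_pos())
E
```

```text
0 4.8563811663087265e-20 1.6220413900924768e-10
[[ 0.     0.    -2.931 -0.    -0.     0.186]
 [ 0.     4.078  0.     0.    -0.318  0.249]
 [ 0.     0.    -3.972  0.    -0.015  0.691]
 [ 0.     2.649 -0.    -0.    -0.031  0.723]
 [ 0.    -0.    -5.201  0.    -0.017  0.348]
 [-0.     8.604 -0.     0.     0.486  1.141]
 [ 0.    -0.    -7.673  0.    -0.017  1.127]] [ 8.71130111e-12  9.10485652e-13 -4.71238898e+00 -8.50622611e-13
 -1.70501000e-02  1.48867073e+00]
[[ 0.46937311 -0.3126191   0.16807248]] [ 0.46937311 -0.3126191   0.16807248]
```

```bash
cat > plan.py <<'E'
from h import *; from fk import fk
from scipy.optimize import least_squares
par=np.load("fk.npy")
LO=np.array([-154.91,-16.99,-72.82,7.12,-82.49,11.32,-174.64]);HI=np.array([154.91,109.72,74.43,147.25,262.49,116.49,174.64])
def target(h,th,g):
    p,o=tool(h,th,1,g); return p,Rn.from_euler('xyz',o,degrees=True).as_matrix()
def opt(poses,q0,qend=None,margin=6.,ws=.01,init=None):
    """poses: list of (p,R); q0 fixed before the first"""
    P=np.array([a for a,_ in poses]);O=np.array([b for _,b in poses]);N=len(poses)
    def f(v):
        q=v.reshape(N,7);p,R=fk(par,q)
        d=np.diff(np.vstack([q0,q]+([qend] if qend is not None else [])),axis=0)
        lim=np.maximum(0,LO+margin-q)+np.maximum(0,q-HI+margin)
        return np.r_[((p-P)*2000).ravel(),((R-O)*500).ravel(),(ws*d).ravel(),(.3*lim).ravel()]
    from scipy.sparse import lil_matrix
    x0=np.tile(q0,(N,1)) if init is None else init
    r=least_squares(f,np.asarray(x0,float).ravel(),max_nfev=300)
    q=r.x.reshape(N,7);p,R=fk(par,q)
    e=np.abs(p-P).max(),np.abs(R-O).max()
    return q,e,r.cost
E
cat > t1.py <<'E'
from plan import *
from station import robot
qc=np.array(robot.current_joint_positions())
SC=[(0,.187),(10,.165),(20,.145),(30,.12),(40,.09),(50,.078),(60,.073),(70,.070),(80,.070),(88,.070)]
def lip(h,z,back=.014): return BOX+[0,0,z]-jugR(h,0)[:,0]*back
for h in (40,45,50,55,60,65,70,75,80,-90,-105,-120):
    best=None
    for s in range(6):
        rng=np.random.default_rng(s)
        # solve from the tilted end backwards with free start
        poses=[target(h,th,fromlip(h,th,lip(h,z))) for th,z in SC][::-1]
        seed=np.array([-3,56,-5,88,59,109,118.])if h>0 else np.array([48,60,0,80,-55,108,60.])
        seed=seed+rng.normal(size=7)*10*(s>0)
        init=np.tile(seed,(10,1))
        q,e,c=opt(poses,seed,margin=8,ws=.003,init=init)
        if best is None or c<best[2]: best=(q,e,c)
    q,e,c=best
    print(h,e,round(c,2));print(q[[0,3,6,-1]].round(0),'margin',np.minimum(q-LO,HI-q).min().round(1),'step',np.abs(np.diff(q,axis=0)).max().round(1))
E
python3 -W ignore t1.py
```

```text
40 (np.float64(4.492190219251846e-07), np.float64(1.2738837752099745e-06)) 0.02
[[-17.  68.  32.  73.  31. 109. 137.]
 [  5.  46.  -1.  85.  38.  99. 122.]
 [ 37.  30. -30.  95.  36.  83. 125.]
 [ 71.  21. -49. 101.  18.  65. 147.]] margin 8.0 step 11.6
45 (np.float64(1.1170980934727126e-07), np.float64(2.81923489580813e-07)) 0.01
[[-14.  64.  21.  77.  40. 108. 131.]
 [  2.  44.   2.  87.  40.  95. 125.]
 [ 26.  27. -16.  97.  32.  78. 134.]
 [ 54.  18. -26. 101.   9.  64. 160.]] margin 8.0 step 10.4
50 (np.float64(1.7165205090652336e-08), np.float64(5.100469431971088e-08)) 0.01
[[-11.  61.  13.  80.  47. 108. 126.]
 [  0.  43.   3.  90.  42.  92. 126.]
 [ 21.  26.  -8.  98.  31.  74. 139.]
 [ 50.  18. -21. 100.   7.  64. 167.]] margin 8.0 step 10.1
55 (np.float64(7.523536635356542e-07), np.float64(2.140596118025998e-06)) 0.01
[[ -8.  59.   5.  84.  53. 108. 122.]
 [ 11.  43. -14.  93.  52.  95. 121.]
 [ 38.  29. -33.  98.  42.  78. 135.]
 [ 69.  24. -48.  98.  19.  67. 161.]] margin 8.0 step 10.6
60 (np.float64(4.6187668301111984e-08), np.float64(1.321638759697178e-07)) 0.01
[[ -6.
[... 1244 characters left out ...]
64611e-08)) 0.01
[[ 61.  66. -26.  72. -38. 109.  45.]
 [ 60.  49. -30.  84. -25.  88.  41.]
 [ 54.  30. -33.  95. -12.  71.  28.]
 [ 38.  18. -32. 101.  10.  64.   3.]] margin 8.0 step 9.6
-105 (np.float64(4.560981134438258e-09), np.float64(3.102560275596201e-08)) 0.01
[[ 53.  58.  -2.  85. -58. 108.  58.]
 [ 47.  41.  -3.  94. -48.  86.  51.]
 [ 32.  25.  -2.  99. -31.  68.  30.]
 [ 11.  18.   1.  99.  -0.  64.  -3.]] margin 8.9 step 11.2
-120 (np.float64(6.1239702753290715e-09), np.float64(2.225272168962511e-08)) 0.01
[[ 45.  55.  14.  98. -73. 108.  67.]
 [ 24.  41.  32. 104. -70.  93.  59.]
 [ -7.  30.  52. 104. -55.  75.  37.]
 [-33.  33.  66.  96. -32.  72.  11.]] margin 8.0 step 11.1
```

```bash
cat > t2.py <<'E'
from plan import *
from station import robot
import sys
qc=np.array(robot.current_joint_positions())
H=66
def lip(h,z,back=.014): return BOX+[0,0,z]-jugR(h,0)[:,0]*back
A=[(84.4+(H-84.4)*k/4,0,.187) for k in range(1,5)]+[(H,th,z) for th,z in [(10,.168),(20,.148),(30,.125),(40,.095),(50,.08),(60,.075),(70,.072),(80,.072),(88,.072)]]
poses=[target(h,th,fromlip(h,th,lip(h,z))) for h,th,z in A]
seed=np.array([-4,56,-6,92,63,108,116.])
init=qc+(seed-qc)*np.linspace(.05,1,len(A))[:,None]
q,e,c=opt(poses,qc,margin=6,ws=.005,init=init)
print(e,c);print(np.c_[[a[1] for a in A],q].round(1));print(np.minimum(q-LO,HI-q).min(1).round(1),np.abs(np.diff(np.vstack([qc,q]),axis=0)).max(1).round(1))
# interpolation check: worst wobble midway
full=np.vstack([qc,q])
mid=(full[:-1]+full[1:])/2;p,R=fk(par,mid);
b=np.array([q_ for q_ in R]) ; ends,Re=fk(par,full)
print("mid pos dev mm",(np.linalg.norm(p-(ends[:-1]+ends[1:])/2,axis=1)*1e3).round(1))
print("jug y-axis tilt mid",np.degrees(np.arcsin(R[:,2,1])).round(1))
# link heights
for i in (3,5): pass
np.save("qA.npy",q)
E
python3 -W ignore t2.py
```

```text
(np.float64(5.840236616871941e-06), np.float64(3.5459544262622655e-05)) 0.7743086558554961
[[  0.   76.2  39.1 -68.9  90.9  37.3  76.1 172.1]
 [  0.   76.5  37.1 -67.1  92.1  35.1  74.7 169.1]
 [  0.   77.1  35.8 -66.5  93.3  33.9  73.8 165.3]
 [  0.   77.7  34.4 -65.9  94.5  32.7  72.9 161.5]
 [ 10.   70.   31.8 -61.5  96.5  39.2  73.8 154.4]
 [ 20.   60.5  30.8 -56.   98.3  45.9  76.2 146.6]
 [ 30.   49.9  31.7 -49.7  99.8  52.4  79.8 138.4]
 [ 40.   38.9  34.8 -42.7 100.9  58.2  84.2 130. ]
 [ 50.   28.8  38.3 -36.  100.5  61.8  90.  123.9]
 [ 60.   19.6  42.  -29.4  99.   63.9  96.2 119.9]
 [ 70.   11.5  46.5 -22.8  97.1  65.1 101.9 117. ]
 [ 80.    4.4  51.4 -16.2  94.8  65.7 107.2 115.3]
 [ 88.   -1.   55.6 -10.3  92.7  65.7 110.5 114.7]]
[ 2.5  5.6  6.3  6.9 11.4 16.8 23.1 30.1 26.5 20.3 14.6  9.3  6. ] [ 3.2  3.1  3.8  3.8  7.8  9.5 10.6 11.  10.2  9.1  8.1  7.1  5.9]
mid pos dev mm [0.2 0.1 0.  0.  1.7 1.8 1.8 1.7 1.6 1.6 1.5 1.4 0.9]
jug y-axis tilt mid [ 0.   0.  -0.   0.   0.3  0.3  0.3  0.3  0.3  0.2  0.2  0.2  0.1]
```

```bash
python3 - <<'E'
from h import *
from station import robot
q=np.load("qA.npy")
for k in range(0,8):
    robot.move_j(list(q[k])); print(k,robot.current_time_s())
for n in("top","side"):
    im=vision.grab_frame(n);cv2.imwrite(f"pics/{n}4.png",im[:,:,::-1])
print(robot.current_tool_pos(),robot.current_eef_rot(),robot.current_finger_gap()*85,robot.current_contact_force())
a=cv2.resize(cv2.imread("pics/top4.png")[110:260,370:600],None,fx=3.4,fy=3.4,interpolation=cv2.INTER_CUBIC);cv2.imwrite("pics/t4c.png",a)
a=cv2.resize(cv2.imread("pics/side4.png")[0:200,220:480],None,fx=2.9,fy=2.9,interpolation=cv2.INTER_CUBIC);cv2.imwrite("pics/s4c.png",a)
E
```

```text
0 11.475
1 11.725
2 11.975
3 12.225
4 12.5
5 12.8
6 13.1167
7 13.4417
[ 0.44201531 -0.30029936  0.13475351] [-179.90160675  -39.925289   -114.27617653] 61.242244669656905 [-0.55355612 -0.39863745 -1.51998499]
```

View pics/t4c.png

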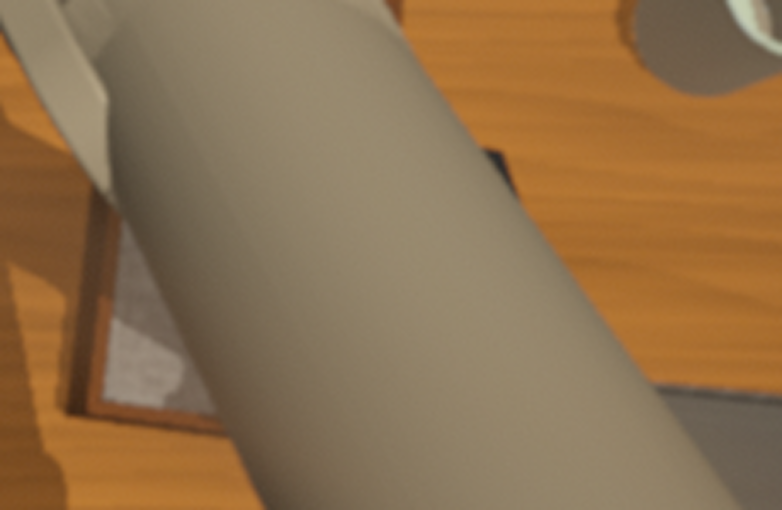

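View pics/s4c.png

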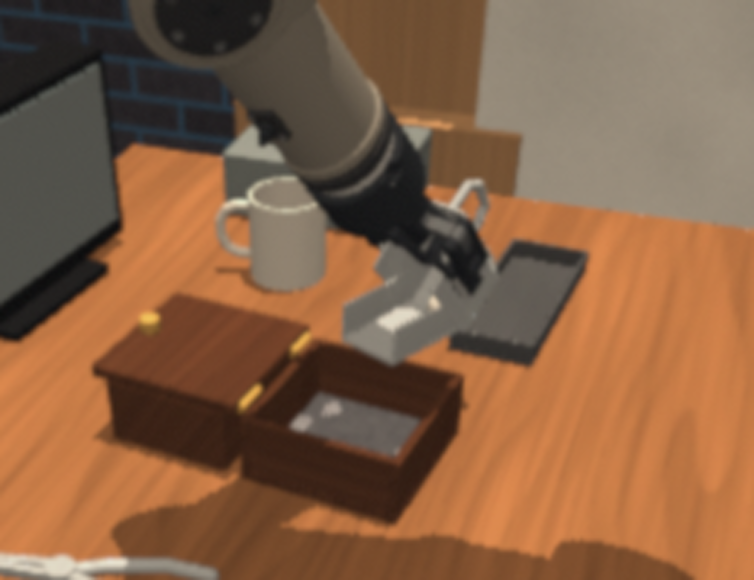

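```bash
python3 - <<'E'
from h import *
from station import robot
q=np.load("qA.npy")
a=q[7]
for k in range(8,13):
    robot.move_j(list((q[k]+q[k-1])/2));robot.pause(.15);robot.move_j(list(q[k]));robot.pause(.25)
robot.pause(.6)
im=vision.grab_frame("side");cv2.imwrite(f"pics/side5.png",im[:,:,::-1])
print(robot.current_time_s(),robot.current_tool_pos(),robot.current_eef_rot(),robot.current_finger_gap()*85,robot.current_contact_force())
a=cv2.resize(cv2.imread("pics/side5.png")[0:200,220:480],None,fx=2.9,fy=2.9,interpolation=cv2.INTER_CUBIC);cv2.imwrite("pics/s5c.png",a)
E
```

```text
18.6917 [ 0.46419419 -0.24896851  0.15426468] [ 179.99391131  -88.00184453 -113.9950453 ] 61.08310118035499 [-0.46515275 -0.87101379 -3.24573224]
```

View pics/s5c.png

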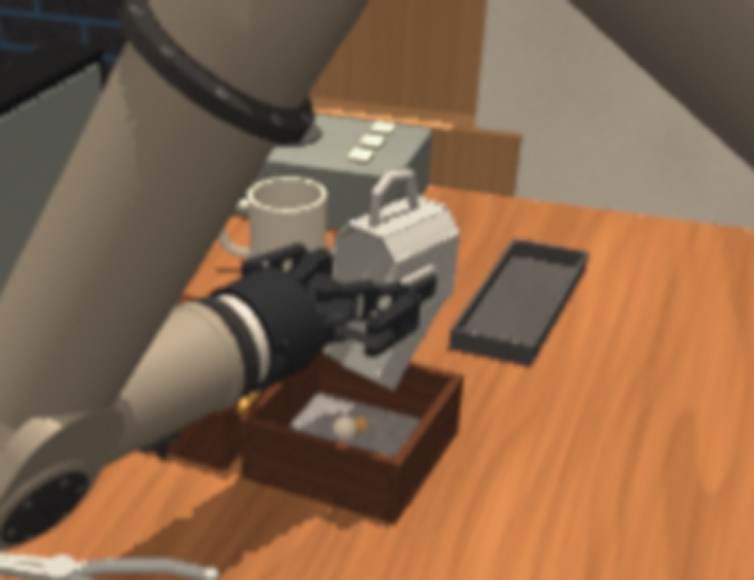

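```bash
python3 - <<'E'
from h import *
from station import robot
for n in ("wrist","top"):
    im=vision.grab_frame(n);cv2.imwrite(f"pics/{n}5.png",im[:,:,::-1])
E
```

```text
(no output)
```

View pics/wrist5.png

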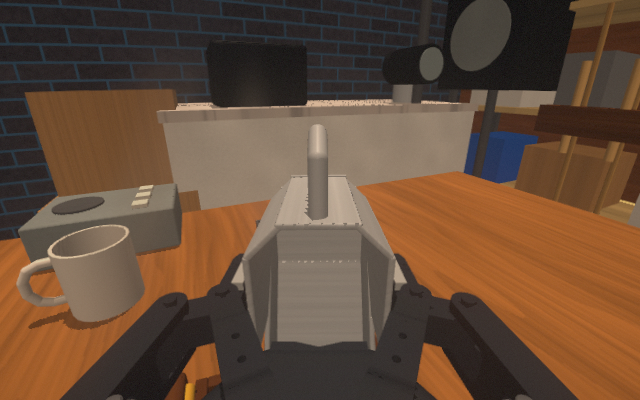

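View pics/top5.png

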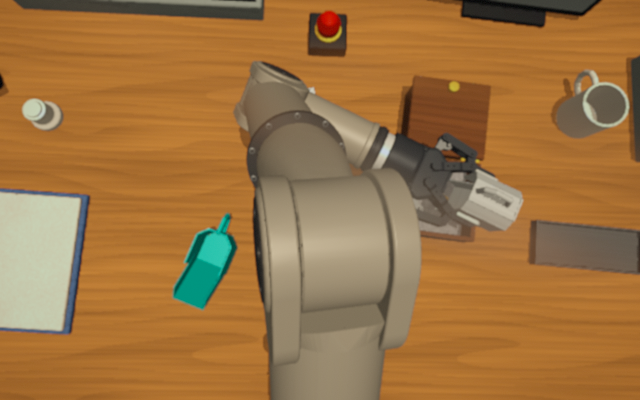

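```bash
cat > t3.py <<'E'
from plan import *
qA=np.load("qA.npy"); qs=qA[3]
H=66
g0=fromlip(H,0,BOX+[0,0,.187]-jugR(H,0)[:,0]*.014); g1=gpos(H0,J0+[0,0,.125])
N=14
A=[(H+(H0-H)*k/N,g0+(g1-g0)*k/N) for k in range(1,N+1)]
A+=[(H0,gpos(H0,J0+[0,0,z])) for z in(.095,.065,.04)]
poses=[target(h,0,g) for h,g in A]
qe=np.array([-25,28,3,93,-1,60,127.5])
init=qs+(qe-qs)*np.minimum(1,np.arange(1,len(A)+1)/N)[:,None]
q,e,c=opt(poses,qs,margin=6,ws=.005,init=init)
print(e,c);print(q[[3,7,10,13,16]].round(0));print(np.minimum(q-LO,HI-q).min(1).round(1),np.abs(np.diff(np.vstack([qs,q]),axis=0)).max(1).round(1))
full=np.vstack([qs,q]);mid=(full[:-1]+full[1:])/2;p,R=fk(par,mid);ends,_=fk(par,full)
print((np.linalg.norm(p-(ends[:-1]+ends[1:])/2,axis=1)*1e3).round(1),np.degrees(np.arccos(-R[:,2,2])).round(2))
np.save("qB.npy",q)
E
python3 -W ignore t3.py
```

```text
(np.float64(5.128557264977296e-08), np.float64(1.5750455190876356e-07)) 0.009453787765981304
[[ 63.  26. -61. 101.  25.  68. 149.]
 [ 41.  24. -54. 100.  21.  67. 133.]
 [ 24.  26. -49.  96.  21.  68. 120.]
 [  8.  31. -45.  88.  23.  71. 109.]
 [  5.  36. -41.  93.  26.  61. 106.]]
[ 7.9  9.1 10.3 11.7 13.3 14.9 16.6 18.4 20.2 21.9 23.6 25.2 26.7 28.1
 29.5 30.8 31.8] [3.  3.5 4.  4.5 4.9 5.3 5.6 5.7 5.8 5.8 5.7 5.6 5.4 5.1 3.5 3.4 2.8]
[0.4 0.4 0.4 0.3 0.3 0.3 0.3 0.4 0.4 0.4 0.4 0.4 0.4 0.4 0.2 0.2 0.2] [0.   0.   0.01 0.01 0.01 0.01 0.   0.   0.   0.01 0.01 0.01 0.01 0.01
 0.01 0.01 0.01]
```

```bash
python3 - <<'E'
from h import *
from station import robot
qA=np.load("qA.npy");qB=np.load("qB.npy")
robot.pause(.3)
for k in range(11,2,-1): robot.move_j(list(qA[k]))
for k in range(0,14): robot.move_j(list(qB[k]))
print(robot.current_time_s(),robot.current_finger_gap()*85,robot.current_contact_force(),robot.current_eef_rot())
for n in("top","side","wrist"):
    im=vision.grab_frame(n);cv2.imwrite(f"pics/{n}6.png",im[:,:,::-1])
t=cv2.imread("pics/top6.png");a=cv2.resize(t[140:250,380:500],None,fx=4,fy=4,interpolation=cv2.INTER_CUBIC)
b=cv2.resize(cv2.imread("pics/wrist6.png")[90:300,240:400],None,fx=2.1,fy=2.1)
b=cv2.copyMakeBorder(b[:440],0,max(0,440-b.shape[0]),0,0,cv2.BORDER_CONSTANT)
cv2.imwrite("pics/c6.png",np.hstack([a,b[:440,:320]]))
E
```

```text
25.5417 61.10048591316638 [ 0.79388978 -0.21898457 -2.07119611] [ 1.79976167e+02 -1.67852373e-02 -1.20838642e+02]
```

View pics/c6.png

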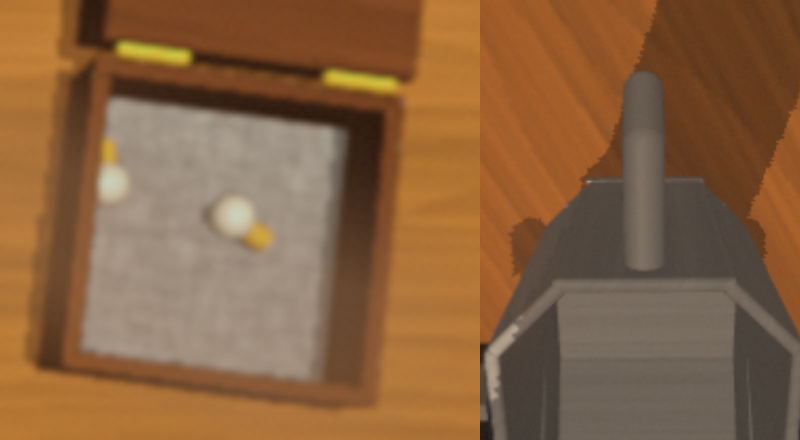

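View pics/top6.png

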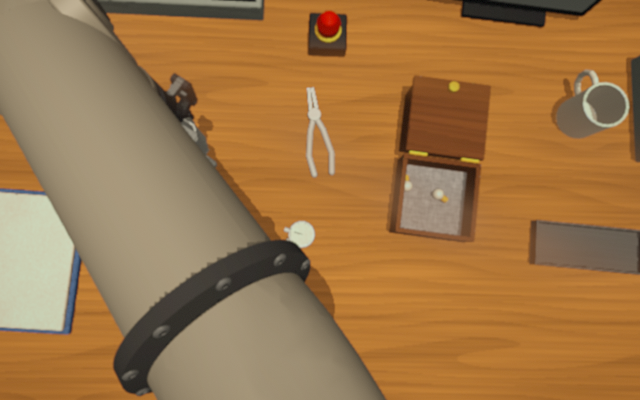

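Both bulbs are in the compartment, at about (408,185) and (440,195) in the top picture, and the jug is empty. Setting it down.

```bash
python3 - <<'E'
from h import *
from station import robot,fingers
qB=np.load("qB.npy")
for k in(14,15,16): robot.move_j(list(qB[k]))
p,o=tool(H0,0,1,gpos(H0,J0+[0,0,.006])); robot.line_to(list(p),list(o),velocity=.06)
robot.pause(.2)
p,o=tool(H0,0,1,gpos(H0,J0+[0,0,-.004])); print(robot.line_to(list(p),list(o),velocity=.015,f_stop=4))
t=robot.current_tool_pos();print(t,robot.current_contact_force(),robot.current_time_s())
fingers.gripper_to(1.0); robot.pause(.3)
print(robot.current_finger_gap())
up=np.array(t)+[0,0,.14]; robot.line_to(list(up),velocity=.1)
q=np.array(robot.current_joint_positions()); print(q.round(0))
im=vision.grab_frame("wrist");cv2.imwrite("pics/wrist7.png",im[:,:,::-1])
im=vision.grab_frame("side");cv2.imwrite("pics/side7.png",im[:,:,::-1])
print(robot.current_time_s(),robot.current_contact_force())
E
```

```text
True
[0.54074254 0.20648911 0.04361063] [ 0.42995468 -0.38151788  4.28635361] 27.8083
1.0011086966252547
[  7.  30. -44.  86.  21.  72. 110.]
30.1417 [-0.94883043  0.76216765  0.01497613]
```

View pics/side7.png

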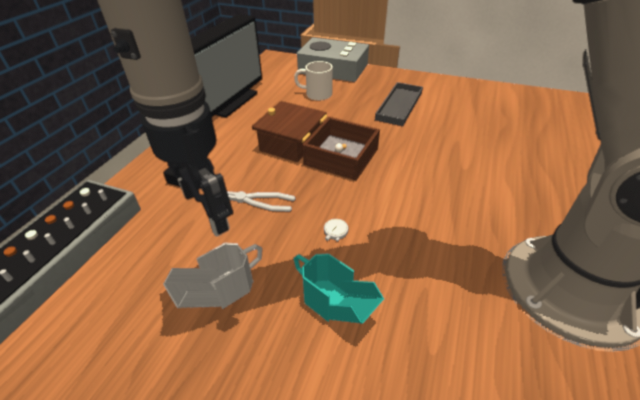

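View pics/wrist7.png

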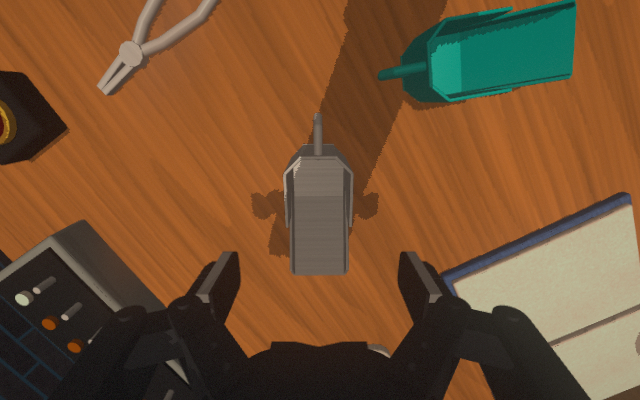

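The jug stands upright and empty at its old spot, side (212,278), and the gripper is clear of it. The bulb in view is resting in the box. Handing in.

```bash
python3 - <<'E'
from station import robot,workorder
print(workorder.close_job(),robot.current_time_s())
E
```

```text
the job is handed in; nothing more can be done
the job is handed in; nothing more can be done
```

Both bulbs are in the mahogany box's open compartment, and the empty steel jug stands upright on the desktop where it started, released. I handed the job in at about 30 s of the 53 s allowed.

- **What I did:** I gripped the steel jug, not the turquoise one, by its flat sides and lifted it upright. I turned the spout towards the middle of the compartment and tipped the jug to 88° with the lip about 72 mm above the desktop.
- **A change on the way:** at my first pouring heading, joint 7 was within 0.3° of its limit. I turned the jug about 18° to a better heading before tipping.
- **Last checks:** while I still held the jug, the top picture showed both bulbs lying inside the compartment. After I let go, the wrist picture showed the jug empty and standing. The gripper had opened fully and lifted clear, with almost no force on the tool.
- **Checks that disagreed:** the side pictures showed only one bulb in the box, presumably because the wall hid the other. The top picture settled it, but I did not take another one after setting the jug down.

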